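# Take the square stop out of the printer's T-track

### The arm

A 6-joint arm with a two-finger parallel gripper is mounted at the origin on the work surface. World frame = base frame: x ahead of the robot, y to its left, z up, the work surface at z = 0. Lengths are in mm, angles in rad, forces in N, time in s.
With the tool pointing down it reaches from about 350 to 975 mm from the base axis. Payload 7.1 kg.
Tool frame: the origin (TCP) lies midway between the tips of the shut fingers; the grasp point (between the pads) lies 19 mm behind it (ctrl.tcp_to_grasp is the distance from the TCP to the grasp point, in mm); z points along the fingers, y is the line along which they close (so a half turn about z gives the same grasp; the last joint's range is limited). The gripper opens to 88 mm and grips with 3 to 60 N. Pads are 20 mm wide; open, the fingers measure 115 mm over their backs; the gripper's body (75 mm by 178 mm) begins 61 mm behind the grasp point.
Start: joints at [1.09, 0.423, 1.63, -0, 1.089, -0.019], TCP at [278.443, 559.531, 222.675] pointing down, gripper open.
Joint ranges: [-3, 3], [-0.9, 2.11], [0.09, 2.58], [-1.31, 4.45], [0.11, 2.69], [-2.54, 2.54]. Speed limits (rad/s): [2.39, 2.39, 3.01, 3.14, 3.14, 3.14].

### API

Orientations are given as a rotation vector (axis times angle).
In Python, from workcell import get_obs, cams, ticket, boxes_of, ctrl gives the robot as it stands.
- The arm moves only by the shell command python3 -m creep 'ROWS' [OPENING]. ROWS is JSON, one flat list of numbers, 4 for each row, row after row: the shift along the world's x, y, z in m, then the turn about the world's z in rad. In form: [tx, ty, tz, spin, tx, ty, tz, spin, ...]. A call has 1 to 10 rows; each row is the pose to reach, as a shift and turn from the pose commanded when the call began; what a row does not reach only later rows make up. A row lasts 1/12 s, in which the tool goes at most 41.7 mm and 7.16 degrees, less where a joint would pass 70% of its speed; a pose out of reach is approached as far as the arm can. A call with a gripper value outside its range is refused whole. OPENING is the opening, from 0 (shut) to 1 (fully open), set as the call begins (- or left out, the last holds). The fingers move at their own pace and stop on an object; the grip force is fixed at half the most. Time passes only in rows, so rows that repeat a pose let the fingers close. It gives the time, the measured TCP pose, the force, the opening and the grip force at its end, in the units of the state.
- get_obs(): the state, without advancing time (a new reading comes with each control period).
- cams.get_image(name): name is "scene" or "top" or "wrist"; returns (picture, depth): 384x512x3 uint8, red, green, blue; 384x512 float32, mm along the optical axis (not along the pixel's ray), 0 where there is no reading.
- cams.get_calibration(name): a dict with "mtx" (3x3 intrinsics, pixels), "R" (3x3) and "t" (3): a world point X has camera coordinates R X + t; the wrist camera has in their place "mount" (4x4, takes a point from camera to tool coordinates, whose origin is the TCP and whose axes are the flange's). Camera axes: x right, y down, z forward; pixel columns grow to the right and rows downward; lengths in mm; the calibration is good to about 2 mm. A picture is of the moment at which its call begins: read the wrist's pose just before it. get_calibration takes no time and is no camera call.
- ticket.close_job(): hands the job in; it is judged then, once.
Trained networks look in the newest picture that a camera, given by its name, has taken for a name from the list of things; names that differ only in an ending like _2 or _b are one class to them, and where a whole thing is asked for, a point or a joint stands for the part that bears it (a point fixed in the world has none). Each returns a list of dicts, best first, with "score" (0 to 1); they miss things now and then, are a little off and sometimes report something else, mostly with a low value. They report only what shows in the picture. A call takes as long as a camera call. They do not tell look-alikes from the thing itself.
- boxes_of(camera, target): "centre" ([column, row] in pixels, amid what is visible of it).
The state is a dict: "t": time; "qpos": joint angles; "qvel": joint speeds; "joint_torque": joint torques, N m; "ee_pos": TCP position; "orientation": TCP orientation; "ft_force": force on the tool from outside, world axes, zero at the start; "moment": the same for the moment, N m; "width": finger opening in mm; "grasp_force": force on a finger pad.
Only numpy, scipy, OpenCV 4.12 (cv2) and the standard library are available. Lean on these libraries where they do the work, as an engineer would, in place of code of your own. Each camera call takes 0.05 s, during which the arm holds its last target. There are 200 camera calls.

### The job

Slide the square bed stop along its T-track to the open end and out of it, lift it away, and stand it upright in the wooden parts tray. Leave the round knob where it is in the other track.

Things in the scene. Friction and masses are not known exactly. Their poses are not given: they have to be found in the camera images.
- stop: Bed stop, 0.12 kg: black square block 26 x 26 mm, 42 tall, on a 9 mm round stem and a steel T-foot 34 long (x) x 22 wide (y) x 6 mm thick. Origin: centre of the foot's underside, z up; foot z 0-6, stem 6-19, block 19-61 mm. Stands loose in either track of base, its x along the track, foot on the channel floor, under the lips (6 mm of play up): it comes out only by the open end.
- knob: Bystander: a round black knob with eight ribs, about 42 mm across and 24 mm tall, on a same-sized stem and T-foot, in the other track. Origin: centre of the foot's underside, z up; the knob's top is 43 mm above it.
- base: Fixed plywood plate 200 x 136 x 12 mm with two aluminium T-tracks along its x. Origin: underside centre, on the table, z up. Tracks end open at x = +100 mm, closed at x = -100 by a bar 40 high. Track centre lines y = +40 and -40. Channel floor z = 16, channel 30 wide, 12 high; slot 16 wide; lips 4 thick, track top z = 32. The stop is free once its origin is past x = +117.
- tray: Fixed open wooden tray, 180 mm (its x) x 130 mm (its y) outside, walls 5 mm thick and 28 mm high, empty. Origin: centre of the underside, on the table, z up; inner floor at z = 5 mm.
Not all that is in view belongs to the job. Leave any green, turquoise or white look-alike of the stop alone.

How it is judged (in metres and radians):
On the way, in this order (a step that is already met when the one before it is completed fails the run):
1. the stop has slid to the open end, its foot still at the level of the slot (x of stop in the frame of base between 0.085 and 0.15 m and z of stop in the frame of base between 0.008 and 0.028 m), for 0.02 s.
2. the stop is lifted clear of the track (z of stop in the frame of base above 0.045 m), for 0.05 s.
At the end, for the whole second after the job is handed in: The stop stands inside the tray, foot on the tray's floor (within 7 mm), upright within 10 degrees, at rest; the round knob is within 20 mm of where it began (x of stop in the frame of tray between -0.085 and 0.085 m and y of stop in the frame of tray between -0.06 and 0.06 m and z of stop in the frame of tray between 0 and 0.012 m and angle between stop's own z axis and vertical below 0.17 rad and linear speed of stop below 0.02 m/s and distance of knob from where it was at the start of the episode below 0.02 m); the robot touches nothing.
It fails at once if the round knob is moved more than 20 mm (distance of knob from where it was at the start of the episode above 0.02 m).
It also fails if it takes over 40 s, if anything falls off the work surface, if the arm or the gripper's body presses on something with over 40 N, if the wrist force passes 120 N, or if a joint passes its speed limit or range.

## Working session

There is one attempt and no reset: what is moved stays moved. The work goes in short steps, Python scripts to look and compute and a shell command to move; the robot and the scene stay as the last step left them, time stands still between calls to the robot, and variables do not carry over. Pictures are saved under pics/ and viewed, at most 10 in all, crops included, and the job is handed in when it is done.

```bash
mkdir -p pics; cat > h.py <<'E'
import numpy as np, cv2
from workcell import get_obs, cams, ticket, boxes_of
def snap(name,fn=None):
    im,d=cams.get_image(name)
    if fn: cv2.imwrite('pics/'+fn,cv2.cvtColor(im,cv2.COLOR_RGB2BGR))
    return im,d
def world(name,d,o=None):
    c=cams.get_calibration(name);K=np.array(c['mtx'])
    v,u=np.mgrid[:d.shape[0],:d.shape[1]]
    P=np.stack([(u-K[0,2])/K[0,0]*d,(v-K[1,2])/K[1,1]*d,d],-1)
    if 'R' in c: return (P-np.array(c['t']).ravel())@np.array(c['R'])
    M=np.array(c['mount']);P=P@M[:3,:3].T+M[:3,3]
    R=cv2.Rodrigues(np.array(o['orientation'],float))[0]
    return P@R.T+np.array(o['ee_pos'])
E
python3 - <<'E'
from h import *
for n in ['top','scene']:
    im,d=snap(n,n+'0.png'); W=world(n,d)
    np.save(n+'W.npy',W); np.save(n+'im.npy',im)
    for t in ['stop','knob','base','tray']:
        for r in boxes_of(n,t)[:4]:
            u,v=np.round(r['centre']).astype(int); print(n,t,round(r['score'],2),u,v,W[v,u].round())
o=get_obs();print(o['t'],o['ee_pos'],o['orientation'],o['width'])
E
```

```text
top stop 0.88 118 283 [440. 193.  61.]
top stop 0.86 171 117 [751. 104.  51.]
top stop 0.73 216 279 [446.  15.  58.]
top stop 0.69 175 270 [463.  90.  60.]
top knob 0.24 377 227 [ 538. -295.    6.]
top base 0.64 148 196 [602. 157.  13.]
top tray 0.56 375 227 [ 538. -292.    5.]
scene stop 0.93 360 208 [473. 103.  53.]
scene stop 0.92 326 240 [586. 114.  78.]
scene stop 0.88 409 239 [456. 210.  54.]
scene stop 0.87 339 182 [457.  33.  50.]
scene knob 0.93 304 272 [653. 128.  61.]
scene base 0.7 333 274 [598. 156.  13.]
scene tray 0.57 208 129 [ 548. -290.    6.]
0.5 [278.44021706 559.48813615 222.64086894] [-7.19047369e-01 -3.05815562e+00  1.66649570e-04] 87.73955240713161
```

View pics/top0.png

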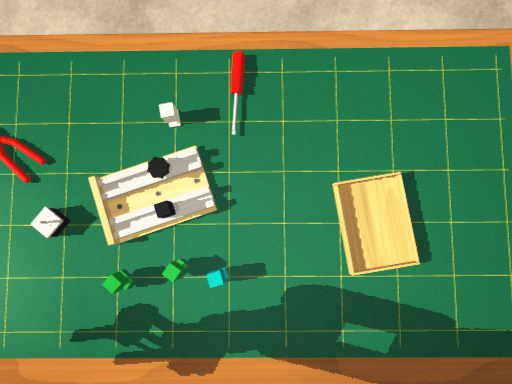

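View pics/scene0.png

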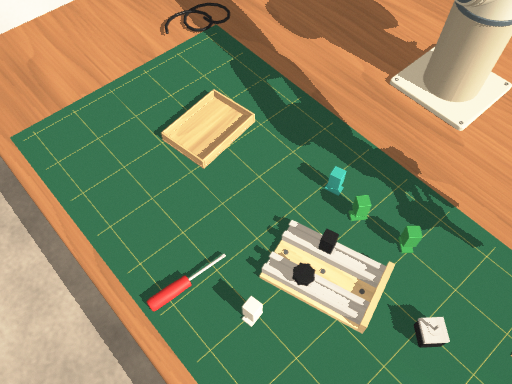

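The top view shows the base with its closed bar on the left (100,210) and its open end on the right (205,180). The black stop is at (165,209), the knob at (158,167) and the tray at (376,223). The green, turquoise and white blocks are look-alikes.

```bash
cat > loc.py <<'E'
from h import *
W=np.load('topW.npy')
def reg(u0,u1,v0,v1,zl,zh):
    P=W[v0:v1,u0:u1].reshape(-1,3); return P[(P[:,2]>zl)&(P[:,2]<zh)]
for nm,a in dict(plate=(86,222,142,250,8,45),tray=(325,425,165,280,3,40),traywall=(325,425,165,280,20,40)).items():
    P=reg(*a); m=np.zeros(0)
    print(nm,len(P),cv2.minAreaRect(P[:,:2].astype(np.float32)))
for nm,a in dict(stop=(150,182,196,222,66,90),knob=(140,176,150,184,50,90)).items():
    P=reg(*a); print(nm,len(P),P.mean(0),np.median(P[:,2]),cv2.minAreaRect(P[:,:2].astype(np.float32)))
S=np.load('sceneW.npy').reshape(-1,3)
for nm,a,zl in [('stopS',(585,135,35),68),]:
    k=(np.hypot(S[:,0]-585,S[:,1]-115)<35)&(S[:,2]>zl)&(S[:,2]<90);P=S[k];print(nm,len(P),P.mean(0),np.median(P[:,2]),cv2.minAreaRect(P[:,:2].astype(np.float32)))
c=[c for c in [cv2.minAreaRect(reg(86,222,142,250,8,45)[:,:2].astype(np.float32))]]
print(cv2.boxPoints(c[0]))
E
python3 loc.py
```

```text
plate 7037 ((605.577392578125, 142.79745483398438), (136.6826934814453, 212.69149780273438), 18.390525817871094)
tray 6392 ((548.5386962890625, -292.6695251464844), (197.48825073242188, 225.77102661132812), 88.70990753173828)
traywall 1030 ((546.634765625, -288.7942199707031), (180.29916381835938, 130.75526428222656), 9.391501426696777)
stop 225 [573.56519909 110.10075857  75.96675755] 76.27515902164157 ((573.4549560546875, 111.05999755859375), (25.607629776000977, 26.478792190551758), 18.556171417236328)
knob 359 [652.50996687 125.08884621  58.06337581] 58.28595721442414 ((652.9873046875, 125.48228454589844), (38.5401725769043, 38.31114959716797), 41.012393951416016)
stopS 210 [576.53237063 113.87197202  76.87449976] 77.45557827708691 ((575.0501098632812, 113.00234985351562), (26.320615768432617, 25.973737716674805), 18.743227005004883)
[[507.1751   222.15077 ]
 [574.27765   20.321823]
 [703.9797    63.444138]
 [636.87714  265.27307 ]]
```

```bash
python3 -m creep '[0.02,-0.03,0,-0.12,0.04,-0.06,0,-0.24,0.06,-0.09,0,-0.36,0.08,-0.12,0,-0.48,0.1,-0.15,0,-0.6,0.12,-0.18,0,-0.72,0.14,-0.21,0,-0.84,0.16,-0.24,0,-0.96,0.18,-0.27,0,-1.08,0.2,-0.3,0,-1.2]' 1
python3 -m creep '[0.01,-0.015,0,-0.12,0.02,-0.03,0,-0.24,0.03,-0.045,0,-0.36,0.04,-0.06,0,-0.48,0.05,-0.075,0,-0.6,0.06,-0.09,0,-0.72,0.07,-0.105,0,-0.84,0.08,-0.12,-0.02,-0.96,0.09,-0.14,-0.04,-1.08,0.0955,-0.148,-0.06,-1.158]'
python3 -m creep '[0,0,0,0,0,0,0,0]'
python3 - <<'E'
from h import *
o=get_obs(); im,d=snap('wrist','w1.png'); W=world('wrist',d,o)
R=cv2.Rodrigues(np.array(o['orientation']))[0]
print(o['ee_pos'],np.degrees(np.arctan2(R[1,1],R[0,1])),R[2,2],o['qpos'])
P=W.reshape(-1,3); k=(np.hypot(P[:,0]-574,P[:,1]-111)<30)&(P[:,2]>68)&(P[:,2]<90);P=P[k]
print(len(P),cv2.minAreaRect(P[:,:2].astype(np.float32)),np.median(P[:,2]))
E
```

```text
t: 1.33
ee_pos: [479.2, 258.0, 222.9]
orientation: [2.326, 2.111, 0.001]
ft_force: [1.2, 0.9, 0.1]
width: 87.5
grasp_force: 0.0
t: 2.17
ee_pos: [575.3, 109.7, 162.5]
orientation: [3.102, 0.492, 0.003]
ft_force: [0.2, 0.2, -0.1]
width: 87.6
grasp_force: 0.0
t: 2.33
ee_pos: [573.3, 111.1, 162.0]
orientation: [-3.101, -0.505, 0.004]
ft_force: [-0.5, -0.4, 0.3]
width: 87.7
grasp_force: 0.0
[573.2643872  111.13713156 161.97218205] -71.4903068322477 -0.9999967797283548 [1.71007459e-01 4.40761575e-01 1.76515913e+00 2.43003468e-04
 9.38202206e-01 1.41860406e+00]
849 ((575.279052734375, 113.93539428710938), (26.464101791381836, 25.98025894165039), 18.43376922607422) 76.65017464099039
```

View pics/w1.png

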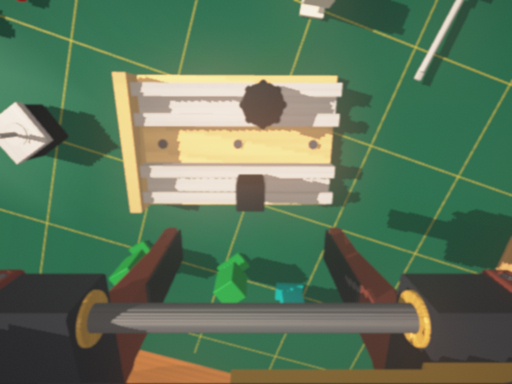

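The wrist view shows the black block at (250,192) in the lower track, with the fingers lined up along the track and the open end to the right. Next I lower, close and slide.

```bash
python3 -m creep '[0.001,0.0015,-0.03,0,0.001,0.0015,-0.06,0,0.001,0.0015,-0.09,0,0.001,0.0015,-0.11,0,0.001,0.0015,-0.122,0,0.001,0.0015,-0.122,0,0.001,0.0015,-0.122,0]' 1
python3 -m creep '[0,0,0,0,0,0,0,0,0,0,0,0,0,0,0,0,0,0,0,0,0,0,0,0,0,0,0,0,0,0,0,0]' 0
```

```text
t: 2.97
ee_pos: [575.5, 113.7, 41.6]
orientation: [-3.101, -0.506, -0.001]
ft_force: [0.6, 0.8, 0.3]
width: 87.7
grasp_force: 0.0
t: 3.63
ee_pos: [574.9, 113.0, 40.7]
orientation: [-3.101, -0.503, 0.0]
ft_force: [0.4, -0.3, -0.1]
width: 37.8
grasp_force: 0.0
```

```bash
python3 -m creep '[0,0,0,0,0,0,0,0,0,0,0,0,0,0,0,0,0,0,0,0,0,0,0,0]'
python3 -m creep '[0,0,0.002,0,0.003,-0.0095,0.002,0,0.006,-0.019,0.002,0,0.0095,-0.0285,0.002,0,0.0125,-0.038,0.002,0,0.0155,-0.0475,0.002,0,0.019,-0.057,0.002,0,0.019,-0.057,0.002,0]'
```

```text
t: 4.13
ee_pos: [574.9, 113.1, 40.6]
orientation: [-3.101, -0.503, 0.0]
ft_force: [0.5, 0.7, -0.8]
width: 25.7
grasp_force: 30.0
t: 4.8
ee_pos: [594.8, 53.9, 42.7]
orientation: [3.101, 0.5, 0.001]
ft_force: [-1.0, 0.4, -0.6]
width: 26.0
grasp_force: 30.0
```

Free sliding with almost no force. I'll continue out of the end, check from above, then lift.

```bash
python3 -m creep '[0.003,-0.0095,0,0,0.006,-0.019,0,0,0.0095,-0.0285,0,0,0.0125,-0.038,0,0,0.0155,-0.0475,0,0,0.019,-0.057,0,0,0.0195,-0.06,0,0,0.0195,-0.06,0,0,0.0195,-0.06,0,0]'
python3 - <<'E'
from h import *
im,d=snap('top');im2,_=snap('scene')
a=cv2.resize(im[130:260,80:280],None,fx=2.5,fy=2.5);b=cv2.resize(im2[170:340,220:420],None,fx=1.4,fy=1.4)
b=cv2.resize(b,(280,a.shape[0]));cv2.imwrite('pics/c2.png',np.hstack([a,b])[:,:,::-1])
E
```

```text
t: 5.55
ee_pos: [613.3, -4.2, 42.6]
orientation: [-3.101, -0.502, 0.0]
ft_force: [0.9, 0.8, -1.8]
width: 25.6
grasp_force: 30.0
```

View pics/c2.png

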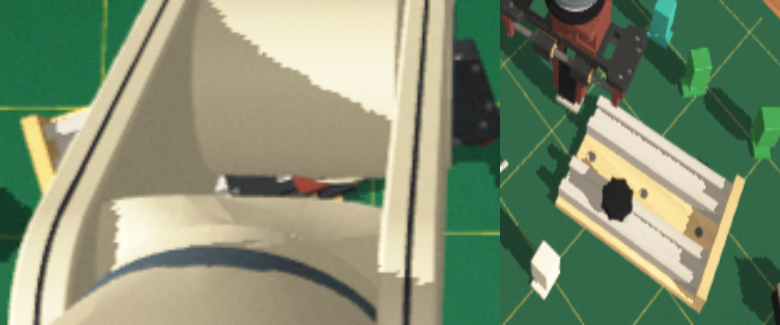

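The stop is clear of the open end and hangs under the gripper (right half, 575,95). The knob hasn't moved. Next I lift it and carry it to the tray.

```bash
python3 -m creep '[0,0,0.02,0,0,0,0.045,0,0,0,0.07,0,0,0,0.09,0,0,0,0.09,0]'
python3 -m creep '[-0.004,-0.015,0,0,-0.011,-0.045,0,0,-0.019,-0.08,0,0,-0.027,-0.115,0,0,-0.035,-0.15,0,0,-0.043,-0.185,0,0,-0.051,-0.22,0,0,-0.059,-0.25,0,0,-0.064,-0.275,0,0,-0.066,-0.285,0,0]'
python3 -m creep '[0,0,0,0,0,0,-0.02,0,0,0,-0.04,0,0,0,-0.06,0,0,0,-0.08,0,0,0,-0.08,0,0,0,-0.08,0]'
python3 - <<'E'
from h import *
im,d=snap('scene')
cv2.imwrite('pics/c3.png',cv2.resize(im[60:200,120:300],None,fx=3,fy=3)[:,:,::-1])
E
```

```text
t: 6.07
ee_pos: [616.0, -3.4, 136.9]
orientation: [3.1, 0.504, 0.011]
ft_force: [1.4, 0.3, -1.7]
width: 25.7
grasp_force: 30.0
t: 6.9
ee_pos: [545.2, -292.0, 130.8]
orientation: [-3.101, -0.499, 0.003]
ft_force: [0.4, 0.0, -0.7]
width: 25.8
grasp_force: 30.0
t: 7.48
ee_pos: [546.5, -287.1, 51.2]
orientation: [-3.098, -0.505, 0.005]
ft_force: [1.1, -0.9, -0.4]
width: 25.8
grasp_force: 30.0
```

View pics/c3.png

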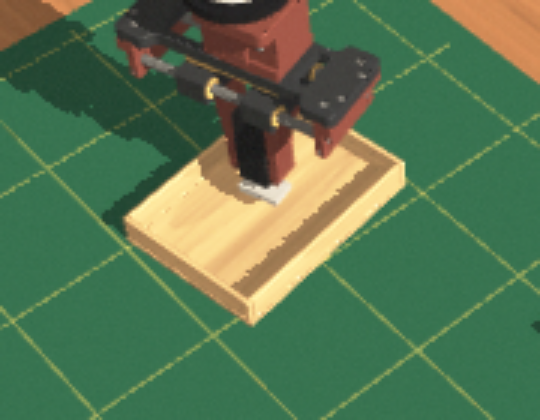

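The stop hangs upright over the tray, its foot at (262,188) in the crop. I'll lower it the rest of the way.

```bash
python3 -m creep '[0,0,-0.01,0,0,0,-0.017,0,0,0,-0.02,0,0,0,-0.02,0,0,0,-0.02,0]'
python3 -m creep '[0,0,-0.0005,0,0,0,-0.001,0,0,0,-0.0015,0,0,0,-0.0015,0,0,0,-0.0015,0]'
```

```text
t: 7.95
ee_pos: [547.4, -289.0, 32.6]
orientation: [-3.101, -0.503, 0.0]
ft_force: [-0.1, 0.5, -1.2]
width: 25.6
grasp_force: 30.0
t: 8.37
ee_pos: [547.5, -289.0, 31.3]
orientation: [3.101, 0.503, 0.0]
ft_force: [-0.9, 0.5, -0.6]
width: 25.9
grasp_force: 30.0
```

```bash
python3 -m creep '[0,0,-0.0005,0,0,0,-0.001,0,0,0,-0.001,0,0,0,-0.001,0]'
python3 -m creep '[0,0,-0.0005,0,0,0,-0.001,0,0,0,-0.001,0,0,0,-0.001,0]'
```

```text
t: 8.7
ee_pos: [547.4, -288.9, 30.1]
orientation: [-3.101, -0.503, 0.0]
ft_force: [-0.0, 0.5, -1.8]
width: 25.6
grasp_force: 30.0
t: 9.03
ee_pos: [547.5, -289.0, 29.6]
orientation: [3.101, 0.503, 0.0]
ft_force: [-1.6, 0.6, 4.9]
width: 25.9
grasp_force: 30.0
```

Contact (about +5 N). I'll release and retreat.

```bash
python3 -m creep '[0,0,0,0,0,0,0,0,0,0,0,0,0,0,0,0,0,0,0,0,0,0,0,0,0,0,0,0,0,0,0,0]' 0.6
python3 -m creep '[0,0,0.01,0,0,0,0.03,0,0,0,0.06,0,0,0,0.09,0,0,0,0.12,0,0,0,0.15,0,0,0,0.16,0,0,0,0.16,0,0,0,0.16,0]'
python3 - <<'E'
from h import *
im,d=snap('scene'); W=world('scene',d).reshape(-1,3)
k=(np.hypot(W[:,0]-547,W[:,1]+289)<40)&(W[:,2]>57)&(W[:,2]<80);P=W[k]
print(len(P),np.percentile(P[:,2],[10,50,90]),cv2.minAreaRect(P[:,:2].astype(np.float32)))
cv2.imwrite('pics/c4.png',cv2.resize(im[60:340,120:420],None,fx=2,fy=2)[:,:,::-1])
E
```

```text
t: 9.7
ee_pos: [547.4, -289.0, 29.2]
orientation: [3.101, 0.503, 0.0]
ft_force: [0.3, -0.9, 0.1]
width: 53.1
grasp_force: 0.0
t: 10.45
ee_pos: [547.3, -288.9, 189.3]
orientation: [3.101, 0.503, 0.001]
ft_force: [-0.3, 1.1, -0.1]
width: 52.5
grasp_force: 0.0
142 [60.32967019 66.26763003 68.6680766 ] ((548.0677490234375, -289.6152038574219), (27.932842254638672, 27.491127014160156), 20.06232452392578)
```

View pics/c4.png

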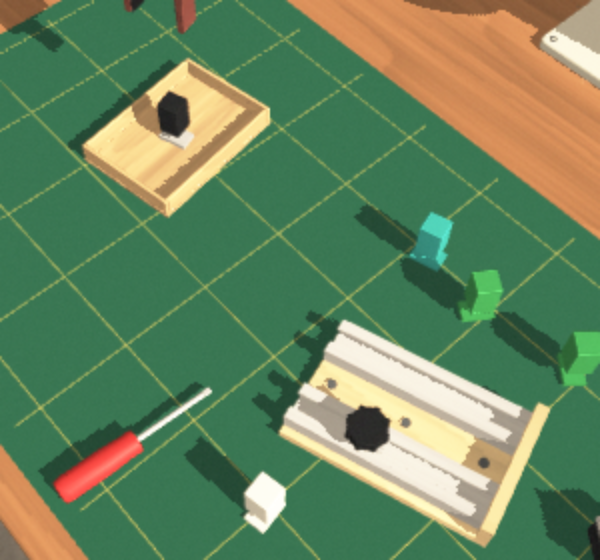

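The stop stands upright in the tray at (175,115), its top at 66 mm as it should be. The knob is still in its track at (368,428), and the gripper is clear.

```bash
python3 -c "
from workcell import ticket; print(ticket.close_job())"
```

```text
the job is handed in; nothing more can be done
None
```

The stop was slid out of the open end of its track, lifted away and left standing upright in the tray with the knob still in its own track; I handed the job in at about 10.5 s, and no verdict came back.

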